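# Swing the hold-down bar over the phone in its repair holder

## Robot

A 6-joint arm with a two-finger parallel gripper is mounted at the origin on the work surface. World frame = base frame: x ahead of the robot, y to its left, z up, the work surface at z = 0. Lengths are in m, angles in rad, forces in N, time in s.
With the tool pointing down it reaches from about 0.375 to 0.9 m from the base axis. Payload 3.1 kg.
Tool frame: the origin (TCP) lies midway between the tips of the shut fingers; the grasp point (between the pads) lies manip.hold_point_z behind it (manip.hold_point_z is the distance from the TCP to the grasp point, in m); z points along the fingers, y is the direction in which the jaws open and shut (so a half turn about z gives the same grasp; the last joint's range is limited). The gripper opens to 85 mm and grips with 20 to 120 N. Pads are 22 mm wide; open, the fingers measure 114 mm over their backs; the gripper's body (76 mm by 85 mm) begins 54 mm behind the grasp point. The pads swing forward as they close: fully open they stand 13 mm farther back than shut.
Start: joints at [-1.486, 0.527, 1.433, -0, 1.181, -0.178], TCP at [0.162, -0.604, 0.231] pointing down, gripper open.
Joint ranges: [-3.08, 3.08], [-0.75, 2.2], [0.22, 2.44], [-1.43, 4.57], [0, 2.65], [-2.85, 2.85]. Speed limits (rad/s): [2.79, 2.79, 3.14, 3.14, 3.14, 3.14].

## Interface

Orientations are given as a unit quaternion [x, y, z, w].
In Python, from station import manip, snapshot, workorder, models gives the robot as it stands.
- The arm moves only by the tool jog_arm, never from a script. Its argument "commands" is a list of rows, each a list of 5 numbers: the opening in per cent of the stroke, from 0 (shut) to 100 (fully open), then the shift along the world's x, y, z in cm, then the turn about the world's z in rad. A call has 1 to 8 rows; each row shifts and turns the pose as measured when the row begins; what a row does not reach is not made up. A row lasts 1/12 s, in which the tool goes at most 41.7 mm and 7.16 degrees, less where a joint would pass 70% of its speed; a pose out of reach is approached as far as the arm can. A call with a gripper value outside its range is refused whole. The fingers move at their own pace and stop on an object; "squeeze" is the grip in N (left out, the last holds). Time passes only in rows, so rows that do not move let the fingers close. It gives the time, the measured TCP pose, the force and the opening at its end, in the units of the state.
- manip.sense(): the state, without advancing time (a new reading comes with each control period).
- snapshot(name): name is "side" or "top" or "wrist"; returns a dict with "image" (384x512x3 uint8, red, green, blue), "intrinsics" (3x3 intrinsics, pixels), "extrinsics" (4x4, takes a point from camera to world coordinates); the wrist camera has in their place "hand_eye" (4x4, takes a point from camera to tool coordinates, whose origin is the TCP and whose axes are the flange's). Camera axes: x right, y down, z forward; pixel columns grow to the right and rows downward; lengths in m; the calibration is good to about 2 mm. The wrist camera is an equidistant fisheye: a pixel r from the principal point sees the ray r / f radians off the axis. A picture is of the moment at which its call begins: read the wrist's pose just before it. There is no depth.
- workorder.sign_off(): hands the job in, once; it reports no verdict.
Trained networks look in a picture, given as the dict that the camera call returned (one of the last four; its "shot" number tells which), for a name from the list of things; names that differ only in an ending like _2 or _b are one class to them, and where a whole thing is asked for, a point or a joint stands for the part that bears it (a point fixed in the world has none). Each returns a list of dicts, best first, with "score" (0 to 1); they miss things now and then, are a little off and sometimes report something else, mostly with a low value. They report only what shows in the picture. A call takes as long as a camera call.
- models.find_in(picture, name): "centre" ([x, y, z] in m, in world coordinates, good to about 4 mm: the middle of the surface that is visible of it).
- models.pinpoint(picture, name): "centre" ([x, y, z] in m, in world coordinates, good to about 4 mm: a listed point, or the origin of a listed thing).
The state is a dict: "t": time; "q": joint angles; "qd": joint speeds; "tau": joint torques, N m; "tcp_pos": TCP position; "tool_rot": TCP orientation; "force": force on the tool from outside, world axes, zero at the start; "ft_torque": the same for the moment, N m; "finger_gap": opening from 0.0 (shut) to 1.0 (fully open).
Only numpy, scipy, OpenCV 4.12 (cv2) and the standard library are available. Lean on these libraries where they do the work, as an engineer would, in place of code of your own. Each camera call takes 0.05 s, during which the arm holds its last target. There are 200 camera calls.

## Task

One of the two repair holders on the green mat has an opened phone lying in it. Push the free end of that holder's hold-down bar so that the bar swings over the phone until it rests against its stop post, and let go. Leave the phone lying in its nest and leave the empty holder's bar where it is.

Things in the scene. Friction and masses are not known exactly. Their poses are not given: they have to be found in the camera images.
- holder: Holder with the phone: fixed aluminium plate 200x100x10 mm on the 2 mm mat, 5 mm nest lugs. Origin: centre of underside; x along its length (-x end towards the robot), y across, z up. Bar's pivot pin at (88, 0) mm. Stop post, 10 mm dia, top 40 mm above origin, at (-90, -13.5) mm, on the -y side of the closed bar's end. An identical empty holder is beside it; left/right varies.
- clamp_bar (a joint): Angle, rad, of that holder's dark steel bar (186x16x8 mm, top 29 mm above the holder's origin). 0: closed along -x from the pin, against the post. Opens to the holder's +y side: its upright black knob (14 mm dia, top 55 mm above the origin) is at (88 - 166 cos q, 166 sin q) mm in the holder's frame. Starts at 0.9 to 1.3. Stays where left; about 1 N at the knob moves it, more if fast.
- phone: Opened phone, loose in its holder's nest: 148 x 72 x 8 mm, dark inside, aluminium rim. Origin: centre of its underside, x along its length, z up. Its top is 18 mm above the holder's origin; the closing bar passes 3 mm over it. Another opened phone lies on the mat and plays no part.
- spare_knob (a point): Top centre of the black knob at the free end of the bar on the other, empty holder (same make and size, also open to its +y side); 55 mm above that holder's underside. It is to stay where it is.

How it is judged:
By the outcome, as a careful person would: the job done as asked, in the order asked, and still so for the second after the job is handed in, with the robot touching nothing.
It also fails if it takes over 32 s, if anything falls off the work surface, if the arm or the gripper's body presses on something with over 40 N, if the wrist force passes 120 N, or if a joint passes its speed limit or range.

## Working session

There is one attempt and no reset: what is moved stays moved. The work goes in short steps, Python scripts to look and compute and a tool call to move; the robot and the scene stay as the last step left them, time stands still between calls to the robot, and variables do not carry over. Pictures are saved under pics/ and viewed, about 8 in all and at most 12, crops included, and the job is handed in when it is done.

Besides the shell and the picture viewer there is one more tool, called after "Request:" by a JSON object that holds its "api" and its "payload". jog_arm: Moves the arm, as the interface text tells. Its arguments: {"type":"object","properties":{"commands":{"type":"array","items":{"type":"array","items":{"type":"number"}}},"squeeze":{"type":"number"}},"required":["commands"]}

```bash
mkdir -p pics; python3 - <<'E'
from station import manip, snapshot, workorder, models
import cv2, numpy as np
s=manip.sense(); print(s['t'],s['tcp_pos'],s['tool_rot'],manip.hold_point_z)
for n in('top','side'):
    p=snapshot(n); cv2.imwrite(f'pics/{n}0.png',p['image'][:,:,::-1])
    print(n,p['intrinsics'].round(1).tolist(),p['extrinsics'].round(3).tolist())
    for k in('holder','clamp_bar','phone','spare_knob'):
        for f in('find_in','pinpoint'):
            try: print(k,f,[(np.round(d['centre'],3).tolist(),round(d['score'],2)) for d in getattr(models,f)(p,k)])
            except Exception as e: print(k,f,e)
E
```

```text
0.0 [ 0.16235531 -0.60281345  0.23033873] [ 9.91380346e-01  1.31010906e-01  7.14051416e-05 -1.07107802e-03] 0.0187
top [[371.8, 0.0, 256.3], [0.0, 371.8, 199.4], [0.0, 0.0, 1.0]] [[-0.011, -0.981, 0.196, 0.38], [-1.0, 0.01, -0.006, 0.012], [0.004, -0.196, -0.981, 0.764], [0.0, 0.0, 0.0, 1.0]]
holder find_in [([0.483, -0.174, 0.012], 0.9)]
holder pinpoint [([0.495, -0.194, 0.005], 0.73)]
clamp_bar find_in [([0.509, -0.108, 0.032], 0.71)]
clamp_bar pinpoint it knows: holder, phone, spare_knob
phone find_in [([0.493, -0.201, 0.023], 0.64)]
phone pinpoint [([0.494, -0.2, 0.016], 0.79)]
spare_knob find_in [([0.559, 0.234, 0.029], 0.84)]
spare_knob pinpoint [([0.518, 0.296, 0.055], 0.62)]
side [[470.5, 0.0, 254.5], [0.0, 470.5, 186.5], [0.0, 0.0, 1.0]] [[0.97, -0.145, 0.196, 0.309], [-0.244, -0.602, 0.76, -0.706], [0.008, -0.785, -0.619, 0.656], [0.0, 0.0, 0.0, 1.0]]
holder find_in [([0.48, -0.203, 0.016], 0.55)]
holder pinpoint [([0.499, -0.199, 0.006], 0.64)]
clamp_bar find_in [([0.501, -0.11, 0.028], 0.6), ([0.558, 0.235, 0.03], 0.2)]
clamp_bar pinpoint it knows: holder, phone, spare_knob
phone find_in [([0.496, -0.205, 0.021], 0.87)]
phone pinpoint [([0.504, -0.198, 0.011], 0.93)]
spare_knob find_in [([0.554, 0.232, 0.032], 0.61)]
spare_knob pinpoint [([0.514, 0.296, 0.054], 0.67)]
```

View pics/top0.png

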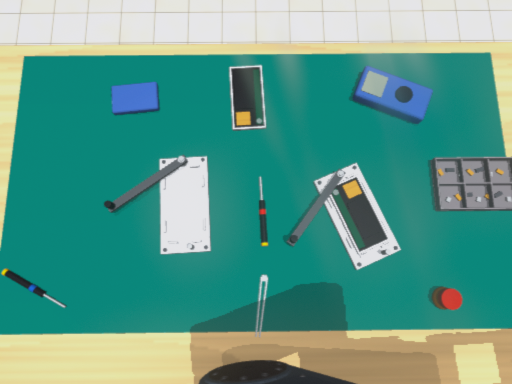

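View pics/side0.png

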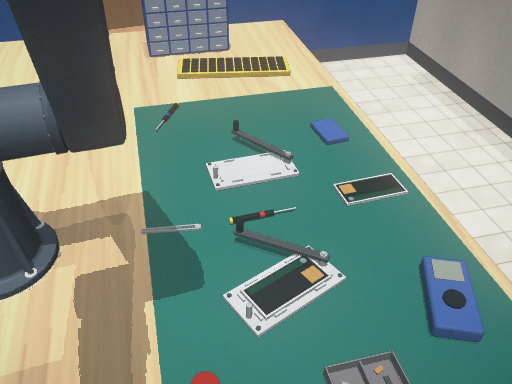

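The top picture shows the holder with the phone on the right, with its pivot at about (340,174), knob at (293,239) and stop post at (383,252). The empty holder is on the left. Next I'll measure the plate and knob.

```bash
cat > h.py <<'E'
import cv2, numpy as np
from station import manip, snapshot, workorder, models
def ray(p,uv,z):
    K,E=p['intrinsics'],p['extrinsics']
    d=E[:3,:3]@np.linalg.inv(K)@np.array([uv[0],uv[1],1.]); o=E[:3,3]
    return o+d*(z-o[2])/d[2]
def knob_px(p,box):
    x0,x1,y0,y1=box; g=p['image'][y0:y1,x0:x1].max(2)
    m=(g<45).astype(np.uint8); n,l,s,c=cv2.connectedComponentsWithStats(m)
    return [(s[i,4],(c[i]+[x0,y0]).round(1)) for i in range(1,n) if s[i,4]>8]
E
python3 - <<'E'
from h import *
p=snapshot('top'); im=p['image']
m=(im.min(2)>185).astype(np.uint8); m[:155]=0; m[275:]=0; m[:,:305]=0; m[:,410:]=0
uv=np.argwhere(m)[:,::-1]
w=np.array([ray(p,q,.012)[:2] for q in uv]).astype(np.float32)
r=cv2.minAreaRect(w*1000); print(r, cv2.boxPoints(r).round(0).tolist())
print('pin',ray(p,(340,174),.034),'post',ray(p,(383,251),.042))
print([(a,u,ray(p,u,.057).round(3)) for a,u in knob_px(p,(280,306,226,250))])
cv2.imwrite('pics/c1.png',cv2.resize(im[150:280,270:420,::-1],None,fx=5,fy=4.6,interpolation=cv2.INTER_CUBIC))
E
```

```text
((496.6825866699219, -196.40631103515625), (197.80018615722656, 98.17587280273438), 23.1466121673584) [[386.0, -190.0], [425.0, -280.0], [607.0, -203.0], [568.0, -112.0]]
pin [ 0.57666555 -0.16230549  0.034     ] post [ 0.42027215 -0.23499723  0.042     ]
[]
```

View pics/c1.png

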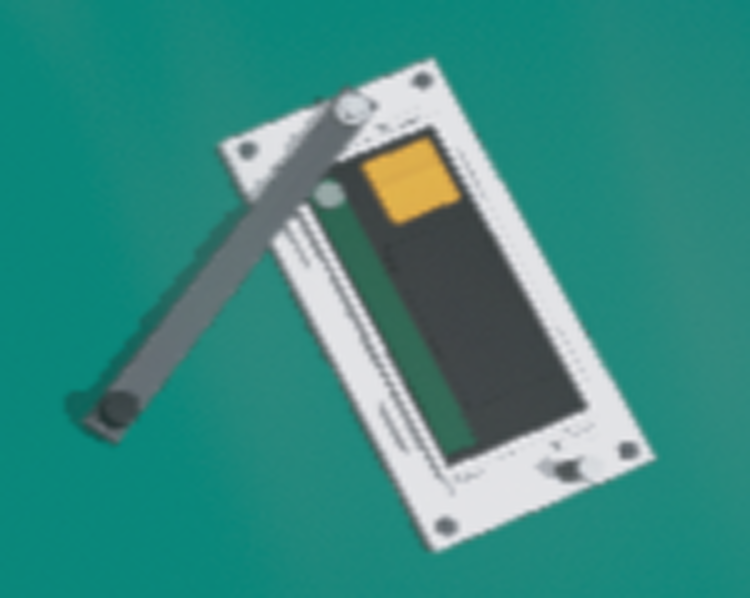

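The rectangle fit is 198×98 mm against the nominal 200×100. It puts the holder centre at (0.497, -0.196) with 23° yaw. The knob is at (0.445, -0.062), 166 mm from the pin, so q is about 1.05; closed, it should be at about (0.425, -0.227). I'll go in with the fingers shut and get behind the knob.

Request:
{"api": "jog_arm", "payload": {"commands": [[0,1.9,3.5,0,-0.06],[0,1.9,3.5,0,-0.06],[0,1.9,3.5,0,-0.06],[0,1.9,3.5,0,-0.06],[0,1.9,3.5,0,-0.06],[0,1.9,3.5,0,-0.06],[0,1.9,3.5,0,-0.06],[0,1.9,3.5,0,-0.06]]}}

```text
t: 1.52
tcp_pos: [0.3137, -0.3231, 0.2318]
tool_rot: [0.992, -0.127, -0.001, 0.006]
force: [1.4, -1.1, -0.2]
finger_gap: 0.003
```

Request:
{"api": "jog_arm", "payload": {"commands": [[0,1.9,3.5,0,-0.06],[0,1.9,3.5,0,-0.06],[0,1.9,3.5,0,-0.06],[0,1.9,3.5,0,-0.06],[0,1.9,3.5,0,-0.06],[0,1.9,3.5,0,-0.06],[0,0,0,0,0],[0,0,0,0,0]]}}

```text
t: 2.18
tcp_pos: [0.4345, -0.0951, 0.2347]
tool_rot: [0.951, -0.308, 0.002, 0.006]
force: [-0.6, -0.7, 0.3]
finger_gap: 0.0
```

Request:
{"api": "jog_arm", "payload": {"commands": [[0,1.8,3.3,0,0],[0,1.8,3.3,0,-0.02],[0,0,0,-3.5,0],[0,0,0,-3.5,0],[0,0,0,-3.5,0],[0,0,0,-3.5,0],[0,0,0,-2.5,0],[0,0,0,0,0]]}}

```text
t: 2.85
tcp_pos: [0.4782, -0.0356, 0.069]
tool_rot: [0.947, -0.319, 0.013, 0.007]
force: [-0.5, -0.3, 0.1]
finger_gap: -0.0
```

```bash
python3 - <<'E'
from h import *
s=manip.sense(); print(s['t'],s['tcp_pos'],s['tool_rot'].round(3) if hasattr(s['tool_rot'],'round') else s['tool_rot'])
for n in('top','wrist'):
    p=snapshot(n); cv2.imwrite(f'pics/{n}2.png',p['image'][:,:,::-1])
E
```

```text
2.85 [ 0.47824714 -0.03557939  0.06898234] [ 0.947 -0.319  0.013  0.007]
```

View pics/wrist2.png

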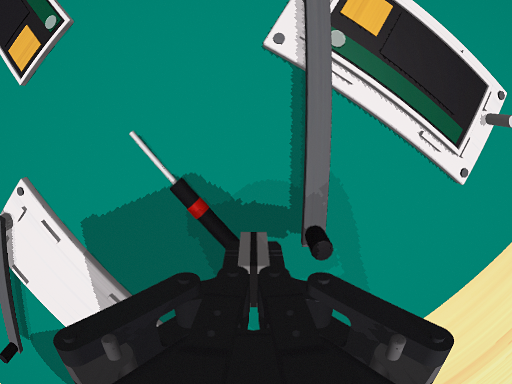

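The wrist picture shows the shut fingers at (253,240) and the knob at (320,242), level with them in the push direction. The fingers are about 1 cm too far inboard, so I'll shift out and lower.

Request:
{"api": "jog_arm", "payload": {"commands": [[0,-0.8,0.6,-1.2,0],[0,0,0,-1.2,0],[0,0,0,0,0]]}}

```text
t: 3.2
tcp_pos: [0.4771, -0.0336, 0.0532]
tool_rot: [0.947, -0.321, 0.022, 0.007]
force: [0.7, -0.2, 0.0]
finger_gap: 0.001
```

Request:
{"api": "jog_arm", "payload": {"commands": [[0,-0.8,0.4,-1.0,0],[0,-0.5,0.3,-0.5,0],[0,0,0,0,0]]}}

```text
t: 3.45
tcp_pos: [0.4684, -0.0292, 0.0435]
tool_rot: [0.946, -0.322, 0.029, 0.007]
force: [-0.1, 0.4, -0.3]
finger_gap: -0.0
```

Request:
{"api": "jog_arm", "payload": {"commands": [[0,-0.5,-0.8,0,0.04],[0,-0.5,-0.8,0,0.06],[0,-0.6,-0.8,0,0.06],[0,-0.6,-0.8,0,0.06],[0,-0.6,-0.8,0,0.06],[0,-0.5,-0.9,0,0.06]]}}

```text
t: 3.95
tcp_pos: [0.4417, -0.0809, 0.052]
tool_rot: [0.988, -0.147, 0.038, 0.002]
force: [0.5, 1.6, -0.9]
finger_gap: 0.001
```

Request:
{"api": "jog_arm", "payload": {"commands": [[0,-0.3,0.2,-0.6,0],[0,-0.3,0.1,-0.5,0],[0,0,0,0,0]]}}

```text
t: 4.2
tcp_pos: [0.4421, -0.0831, 0.0504]
tool_rot: [0.988, -0.149, 0.05, 0.005]
force: [-3.3, 1.8, 3.9]
finger_gap: -0.001
```

```bash
python3 - <<'E'
from h import *
s=manip.sense(); print(s['t'],s['tcp_pos'],s['force'])
p=snapshot('wrist'); cv2.imwrite('pics/w3.png',p['image'][:,:,::-1])
E
```

```text
4.2 [ 0.44213534 -0.08305697  0.05036243] [-3.25698659  1.79199713  3.94063321]
```

View pics/w3.png

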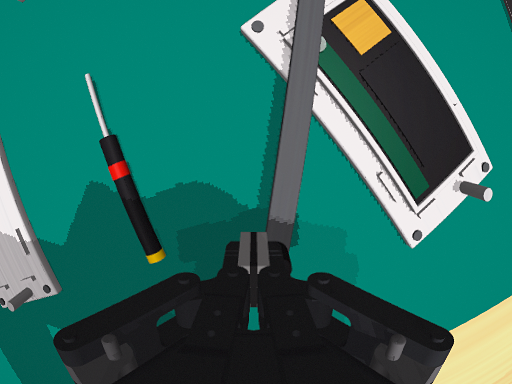

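The knob is hidden behind the fingers, so I'll check from the fixed camera.

```bash
python3 - <<'E'
from h import *
from scipy.spatial.transform import Rotation as R
s=manip.sense(); print(R.from_quat(s['tool_rot']).as_matrix().round(3).tolist())
a=snapshot('side'); b=snapshot('top')
for p,n in((a,'side'),(b,'top')):
    K,E=p['intrinsics'],p['extrinsics']; c=K@(E[:3,:3].T@(s['tcp_pos']-E[:3,3])); c=c[:2]/c[2]; print(n,c)
    u,v=[int(x) for x in c]; im=p['image'][max(v-75,0):v+75,max(u-50,0):u+100]
    cv2.imwrite(f'pics/{n}4.png',im[:,:,::-1])
im=np.hstack([cv2.resize(cv2.imread(f'pics/{n}4.png'),(400,400),interpolation=cv2.INTER_CUBIC) for n in('side','top')]); cv2.imwrite('pics/b4.png',im)
E
```

```text
[[0.95, -0.295, 0.098], [-0.294, -0.955, -0.025], [0.101, -0.005, -0.995]]
side [239.9254214 229.9160987]
top [304.50926942 239.82505622]
```

View pics/b4.png

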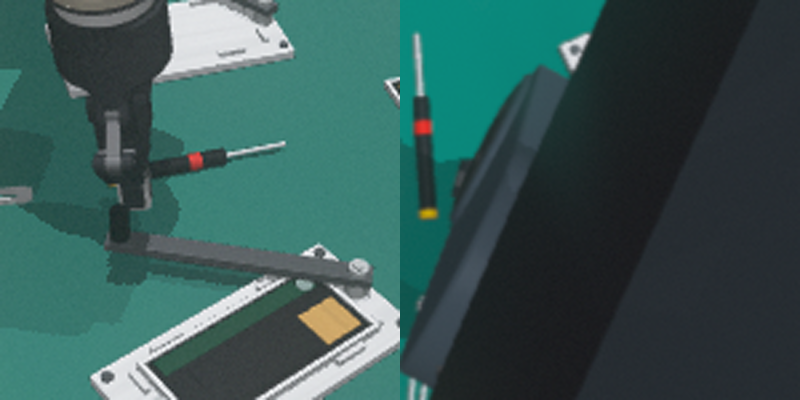

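The side picture puts the knob at about (0.4315, -0.091), so q is about 0.85 and the bar has begun to swing. The finger is in contact, but 6 mm inboard and too high because of drift. I'll back off, lower and push again with z compensation.

Request:
{"api": "jog_arm", "payload": {"commands": [[0,0.2,1.2,0.2,0],[0,0,0.5,-0.3,0],[0,-0.3,0,-0.9,0],[0,-0.2,0,-0.5,0],[0,0,0,0,0]]}}

```text
t: 4.77
tcp_pos: [0.4445, -0.0668, 0.0392]
tool_rot: [0.987, -0.151, 0.057, 0.007]
force: [-0.1, 0.5, -0.4]
finger_gap: -0.002
```

Request:
{"api": "jog_arm", "payload": {"commands": [[0,-0.5,-0.6,0,0],[0,-0.5,-0.7,-0.1,0.02],[0,-0.5,-0.9,-0.2,0.04],[0,-0.5,-0.9,-0.2,0.05],[0,-0.4,-0.9,-0.2,0.05]]}}

```text
t: 5.18
tcp_pos: [0.4219, -0.1067, 0.0323]
tool_rot: [0.996, -0.066, 0.059, 0.002]
force: [0.2, 0.9, 1.1]
finger_gap: -0.0
```

Request:
{"api": "jog_arm", "payload": {"commands": [[0,0,0,0.6,0],[0,-0.3,-0.9,0.1,0.04],[0,-0.3,-0.9,-0.1,0.05],[0,-0.2,-0.9,-0.1,0.05]]}}

```text
t: 5.52
tcp_pos: [0.4135, -0.1339, 0.0383]
tool_rot: [0.998, 0.003, 0.058, -0.003]
force: [0.3, 0.4, 0.5]
finger_gap: 0.0
```

Request:
{"api": "jog_arm", "payload": {"commands": [[0,-0.1,-0.9,0,0.03],[0,0,-0.9,-0.1,0.04],[0,0,-0.9,-0.1,0.05],[0,0.1,-0.9,0,0.05]]}}

```text
t: 5.85
tcp_pos: [0.4124, -0.1686, 0.038]
tool_rot: [0.994, 0.089, 0.056, -0.01]
force: [-1.0, 1.0, -1.3]
finger_gap: -0.002
```

```bash
python3 - <<'E'
from h import *
s=manip.sense(); print(s['t'],s['tcp_pos'],s['force'])
p=snapshot('side'); cv2.imwrite('pics/s5.png',cv2.resize(p['image'][180:340,150:360,::-1],None,fx=3.5,fy=3.5,interpolation=cv2.INTER_CUBIC))
E
```

```text
5.85 [ 0.41237398 -0.16863515  0.03801281] [-1.04824724  1.0429201  -1.25000714]
```

View pics/s5.png

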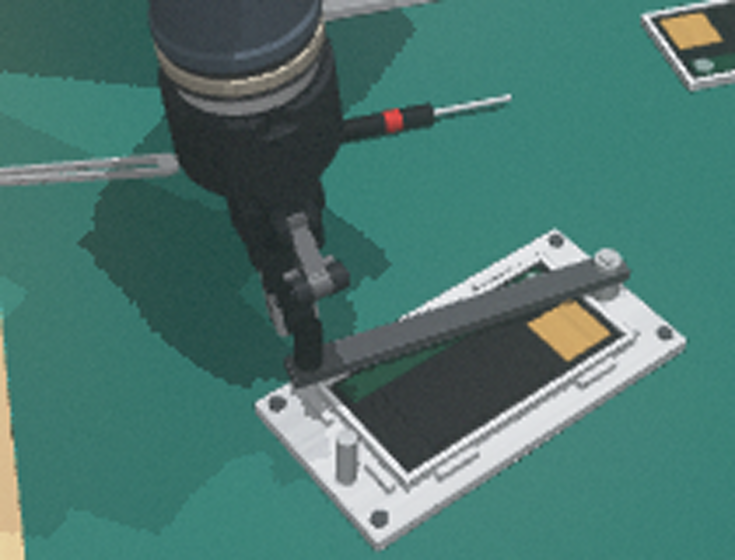

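The bar is over the phone and the finger sits squarely behind the knob, with the post ahead. I'll carry on more slowly.

Request:
{"api": "jog_arm", "payload": {"commands": [[0,0.1,-0.8,0,0.04],[0,0.1,-0.8,0,0.04],[0,0.2,-0.8,0,0.05],[0,0.2,-0.6,0,0.05]]}}

```text
t: 6.23
tcp_pos: [0.4185, -0.1982, 0.0395]
tool_rot: [0.983, 0.177, 0.054, -0.016]
force: [-0.1, 0.6, -0.4]
finger_gap: 0.0
```

Request:
{"api": "jog_arm", "payload": {"commands": [[0,0.2,-0.5,0,0.03],[0,0.2,-0.5,0,0.02]]}}

```text
t: 6.4
tcp_pos: [0.4221, -0.2073, 0.0402]
tool_rot: [0.978, 0.201, 0.052, -0.018]
force: [-0.6, 0.7, -0.6]
finger_gap: 0.003
```

Request:
{"api": "jog_arm", "payload": {"commands": [[0,0.2,-0.5,0,0],[0,0.2,-0.5,0,0]]}}

```text
t: 6.57
tcp_pos: [0.4214, -0.208, 0.0401]
tool_rot: [0.978, 0.199, 0.048, -0.029]
force: [1.4, 10.9, 4.4]
finger_gap: -0.002
```

Request:
{"api": "jog_arm", "payload": {"commands": [[0,0.2,-0.4,0,0],[0,0.1,-0.4,0,0]]}}

```text
t: 6.73
tcp_pos: [0.4206, -0.2078, 0.0402]
tool_rot: [0.979, 0.197, 0.044, -0.037]
force: [0.4, 6.9, 0.6]
finger_gap: -0.001
```

The motion has stopped with 7–11 N reacting, so the bar is against the post. I'll back straight off, lift and check.

Request:
{"api": "jog_arm", "payload": {"commands": [[0,-0.3,1.0,0,0],[0,-0.4,1.5,0,0],[0,-0.4,2.0,0.5,0],[0,0,1.0,3,0],[0,0,1,4,0],[0,0,1,4,0],[0,0,2,4,0],[0,0,2,2,0]]}}

```text
t: 7.4
tcp_pos: [0.4045, -0.085, 0.2127]
tool_rot: [0.98, 0.19, 0.04, -0.04]
force: [0.8, -0.7, 0.3]
finger_gap: -0.001
```

Request:
{"api": "jog_arm", "payload": {"commands": [[0,0,4,0,0],[0,0,4,0,0],[0,0,4,0,0],[0,0,4,0,0],[0,0,4,0,0],[0,0,0,0,0],[0,0,0,0,0]]}}

```text
t: 7.98
tcp_pos: [0.401, 0.13, 0.2204]
tool_rot: [0.98, 0.192, 0.051, -0.034]
force: [0.2, -0.4, -0.0]
finger_gap: -0.002
```

```bash
python3 - <<'E'
from h import *
s=manip.sense(); print(s['t'],s['tcp_pos'],s['force'])
p=snapshot('side'); q=snapshot('top')
for n,x in(('side',p),('top',q)):
    for k in('phone','spare_knob'): print(n,k,[(np.round(d['centre'],3).tolist(),round(d['score'],2)) for d in models.pinpoint(x,k)])
f=lambda i:cv2.resize(i[:,:,::-1],(400,400),interpolation=cv2.INTER_CUBIC)
cv2.imwrite('pics/s6.png',np.hstack([f(p['image'][220:350,215:345]),f(q['image'][150:280,290:420])]))
E
```

```text
7.9833 [0.40104044 0.12998658 0.22038011] [ 0.16514673 -0.39253768 -0.04914197]
side phone [([0.501, -0.201, 0.01], 0.7)]
side spare_knob [([0.518, 0.297, 0.058], 0.94), ([0.499, -0.202, 0.014], 0.24)]
top phone [([0.496, -0.201, 0.013], 0.84)]
top spare_knob [([0.516, 0.296, 0.056], 0.81)]
```

View pics/s6.png

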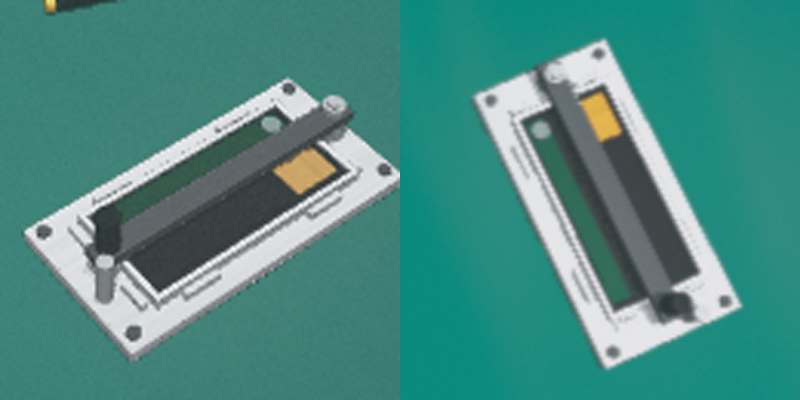

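```bash
python3 -c "
from station import workorder; print(workorder.sign_off())"
```

```text
the job is handed in; nothing more can be done
None
```

The bar on the phone's holder is closed against its stop post, the arm is clear, and I handed the job in at about 8 s of the 32 s allowed. I pushed the knob around its arc with the gripper's fingers shut. The push stopped at the post with about 11 N on the tool, and then I backed off.

**Last checks:**
- **Bar:** in the top picture the knob is at (0.426, -0.225), against an expected closed position of (0.425, -0.227). The side picture shows the bar touching the post.
- **Phone:** it is still in its nest. The network's position changed by at most 3 mm in x and y, within its error of about 4 mm.
- **Empty holder's knob:** it still reads (0.516–0.518, 0.296), so it has not moved beyond the network's error.

**What went wrong on the way:** the tool rose and tilted about 6° during the first push. I backed off, lowered it and pushed again. On the second push it briefly came down on the bar with about 1 N before I raised it again.

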